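# Load a new roll on the label dispenser

### The job

The label dispenser is empty: take its axle out by the black handle, push the axle through the hole of the roll of labels standing in the clear bin until the roll sits fully home against the axle's flange, and lift the roll out on it. Then lay the axle with the roll back in the dispenser's two slots and let go. Do not force the axle: feel for the hole and seat things gently, and leave the jar and the cartons where they are.

Things in the scene. Friction and masses are not known exactly. Their poses are not given: they have to be found in the camera images.
- axle: Loose axle, 161 mm long, 150 g; lies level in the dispenser's slots at the start. Origin on its axis, at the flange face the roll sits against; x runs along the axis towards the tip, z up at the start. Along x: handle -79 to -19 mm; rod 22 mm in diameter; black flange, 44 mm in diameter, -5 to 0; aluminium rod, 22 mm in diameter, to the blunt tip at +82 (bevel only 1 mm).
- axle_grip (a point): Middle of the axle's black handle, at x = -49 mm of the axle: the handle is 60 mm long, flat-sided, 20 mm wide across the two upright flats (the axle's y) and 26 mm high.
- roll: New roll of white labels, 84 mm in diameter, 54 mm wide, 170 to 270 g, standing on its rim in the bin. Origin at the middle of its outside; x is its axis, the way the axle goes in; entry face at x = -27 mm. It can slide up to 4 mm along x, to the bin's back, and 2 mm sideways. Fully home on the axle, it touches the flange and its origin is at axle x = +27 mm.
- roll_mouth (a point): Middle of the roll's entry face (x = -27 mm). The hole, in a cardboard tube, is 26 mm wide and runs right through parallel to x, but the roll is unevenly wound: the hole's middle lies 5 mm off this point, up, down, to a side or between, differently each time, and no pose shows it. An axle sent to this point meets the tube's end: find the hole by touch. Over 30 N spoils the tube.
- bin: Clear bin fixed to the counter, 94 (x) by 70 mm (y). Origin at the underside; floor 3 mm thick. Its open front, where the axle comes in, faces the bin's +y and has a lip 15 mm high; side walls 55 mm high. The back (inside at y = -30 mm, 62 mm high) bears the push on the roll; its notch, 44 mm wide, open upward from 20 mm height, lets the axle through. The roll's x is the bin's -y.
- dispenser: Grey label dispenser fixed to the counter, base 150 by 90 mm, peel edge at the front (-x). Origin at the underside. Two side plates 4 mm thick, square to y, middles at y = +39 and -39 mm. Each has a slot open upward, 24 mm wide, centred on x = 0, floor at 54 mm, straight to 80 mm, flared to 44 mm at 93 mm. The axle lies in both along y, handle outside the +y plate.
- dispenser_seat (a point): Where the axle's origin lies when the axle is seated in both slots: x 0, y +27, z +65 mm of the dispenser. The axle's x then points along the dispenser's -y, level. The flange is inside the +y plate, with 5 mm of play along y either way.
- jar: White tablet jar, 56 mm in diameter, 85 mm high; origin at its underside. A bystander.
- carton_a: White and blue medicine carton 45 by 100 by 55 mm high; origin at its underside. A bystander.
- carton_b: White and green medicine carton 60 by 75 by 40 mm high; origin at its underside. A bystander.
Not all that is in view belongs to the job. Several things look just like the dispenser: the one meant starts farthest to the robot's left.

How it is judged:
By the outcome, as a careful person would: the job done as asked, in the order asked, and still so for the second after the job is handed in, with the robot touching nothing.
It also fails if it takes over 69 s, if anything falls off the work surface, if the arm or the gripper's body presses on something with over 40 N, if the wrist force passes 120 N, or if a joint passes its speed limit or range.

### The arm

A 6-joint arm with a two-finger parallel gripper is mounted at the origin on the work surface. World frame = base frame: x ahead of the robot, y to its left, z up, the work surface at z = 0. Lengths are in mm, angles in rad, forces in N, time in s.
With the tool pointing down it reaches from about 400 to 925 mm from the base axis. Payload 12.5 kg.
Tool frame: the origin (TCP) lies at the very end of the fingers, on their centre line; the grasp point (between the pads) lies 19 mm behind it; z points along the fingers, y is the direction in which the jaws open and shut (so a half turn about z gives the same grasp; the last joint's range is limited). The gripper opens to 95 mm and grips with 3 to 60 N. Pads are 20 mm wide; open, the fingers measure 119 mm over their backs; the gripper's body (75 mm by 180 mm) begins 59 mm behind the grasp point.
Start: joints at [-1.423, 0.491, 1.559, -0, 1.092, -0.106], TCP at [156.95, -604.991, 214.661] pointing down, gripper open.
Joint ranges: [-3.1, 3.1], [-0.84, 2.19], [0.05, 2.79], [-1.13, 4.28], [0.06, 2.93], [-2.69, 2.69]. Speed limits (rad/s): [2.22, 2.22, 2.79, 3.14, 3.14, 3.14].

### API

Orientations are given as [roll, pitch, yaw] about the fixed x, y, z axes, in that order (R = Rz(yaw) Ry(pitch) Rx(roll)).
In Python, from cell import env gives the robot as it stands. The module is installed in compiled form; this text tells all that it offers.
- The arm moves only by the tool arm_command, never from a script. Its argument "deltas" is a list that holds one entry, the list of rows, each a list of 5 numbers: the closure, from 0 (fully open) to 1 (shut), then the shift along the world's x, y, z as a fraction of full scale, then the turn about the world's z as a fraction of full scale. In form: [[[grip, dx, dy, dz, twist], ...]]. A call has 1 to 12 rows; each row shifts and turns the pose as measured when the row begins; what a row does not reach is not made up. Full scale, the value 1, is 100 mm for a shift and pi/4 rad for a turn. A row lasts 1/12 s, in which the tool goes at most 41.7 mm and 7.16 degrees, less where a joint would pass 70% of its speed; a pose out of reach is approached as far as the arm can. A call with a number of a shift or a turn outside -1 to 1 is refused whole. A call with a gripper value outside its range is refused whole. The fingers move at their own pace and stop on an object; the grip force is fixed at half the most. Time passes only in rows, so rows that do not move let the fingers close. It gives the time, the measured TCP pose, the force and the opening at its end, in the units of the state.
- env.state(): the state, without advancing time (a new reading comes with each control period).
- env.read_camera(name): name is "scene" or "top"; returns a dict with "frame" (420x560x3 uint8, red, green, blue), "fx", "fy", "cx", "cy" (pixels), "R" (3x3) and "t" (3): a world point X has camera coordinates R X + t. Camera axes: x right, y down, z forward; pixel columns grow to the right and rows downward; lengths in mm; the calibration is good to about 2 mm. A picture is of the moment at which its call begins. There is no depth.
- env.job_done(): hands the job in, once; it reports no verdict.
The state is a dict: "t": time; "joints": joint angles; "qvel": joint speeds; "tau": joint torques, N m; "eef_pos": TCP position; "tcp_rot": TCP orientation; "ft_force": force on the tool from outside, world axes, zero at the start; "moment": the same for the moment, N m; "opening": opening from 0.0 (shut) to 1.0 (fully open).
Only numpy, scipy, OpenCV 4.12 (cv2) and the standard library are available. Lean on these libraries where they do the work, as an engineer would, in place of code of your own. Each camera call takes 0.05 s, during which the arm holds its last target.

## Working session

There is one attempt and no reset: what is moved stays moved. The work goes in short steps, Python scripts to look and compute and a tool call to move; the robot and the scene stay as the last step left them, time stands still between calls to the robot, and variables do not carry over. Pictures are saved under pics/ and viewed, and the job is handed in when it is done.

Besides the shell and the picture viewer there is one more tool, called after "Call:" by a JSON object that holds its "fn" and its "kwargs". arm_command: Moves the arm, as the interface text tells. Its arguments: {"type":"object","properties":{"deltas":{"type":"array","items":{"type":"array","items":{"type":"array","items":{"type":"number","minimum":-1,"maximum":1}}}}},"required":["deltas"]}

```bash
mkdir -p pics; cat > h.py <<'E'
import numpy as np, cv2
from cell import env
def snap(n,name):
    c=env.read_camera(n); cv2.imwrite(f'pics/{name}.png',c['frame'][:,:,::-1]); np.savez(f'pics/{name}.npz',**c); return c
def ray(c,u,v):
    R=np.array(c['R']);t=np.array(c['t']).ravel()
    d=R.T@np.array([(u-c['cx'])/c['fx'],(v-c['cy'])/c['fy'],1]); return -R.T@t,d
def onz(c,u,v,z):
    o,d=ray(c,u,v); return o+d*(z-o[2])/d[2]
def proj(c,X):
    p=np.array(c['R'])@np.array(X,float)+np.array(c['t']).ravel(); return np.array([c['fx']*p[0]/p[2]+c['cx'],c['fy']*p[1]/p[2]+c['cy']])
def tri(c1,p1,c2,p2):
    o1,d1=ray(c1,*p1);o2,d2=ray(c2,*p2);d1/=np.linalg.norm(d1);d2/=np.linalg.norm(d2)
    s=np.linalg.lstsq(np.array([d1,-d2]).T,o2-o1,rcond=None)[0]
    a=o1+s[0]*d1;b=o2+s[1]*d2; return (a+b)/2,np.linalg.norm(a-b)
def load(n): return {k:(v if v.ndim else float(v)) for k,v in np.load(f'pics/{n}.npz').items()}
E
python3 - <<'E'
from h import *
for n in('scene','top'):
    c=snap(n,n+'0'); print(n,c['fx'],c['cx'],c['cy'],-np.array(c['R']).T@np.array(c['t']).ravel(),np.array(c['R']).round(3).tolist())
print(env.state())
E
```

```text
scene 436.25964924696393 277.06548065513635 212.5924592050823 [1111.91401825 -155.28971691  755.32488512] [[0.203, 0.979, -0.001], [0.718, -0.15, -0.68], [-0.666, 0.137, -0.734]]
top 436.97475181774774 278.2685915541149 211.87975454274104 [353.86226996 -44.05027657 939.01828199] [[-0.025, -1.0, -0.008], [-0.983, 0.026, -0.183], [0.183, 0.003, -0.983]]
{'t': 0.1, 'joints': array([-1.42259817e+00,  4.91498382e-01,  1.55939009e+00, -1.68715623e-05,
        1.09172337e+00, -1.05586671e-01]), 'qvel': array([ 0.00022   , -0.00056151, -0.00326627, -0.00086918,  0.00062557,
       -0.00115332]), 'tau': array([ 2.75629260e-03, -6.13626480e+01, -2.58603859e+01,  6.94394507e-02,
        4.70408262e-02, -5.53599909e-05]), 'eef_pos': array([ 156.91142334, -604.75278644,  214.1202043 ]), 'tcp_rot': array([-3.14057757e+00, -9.25317111e-05,  2.53792565e-01]), 'ft_force': array([-0.11152277, -0.09634774, -0.03381425]), 'moment': array([ 0.01618384,  0.02496937, -0.01776579]), 'opening': 0.9996620034081383}
```

View pics/scene0.png

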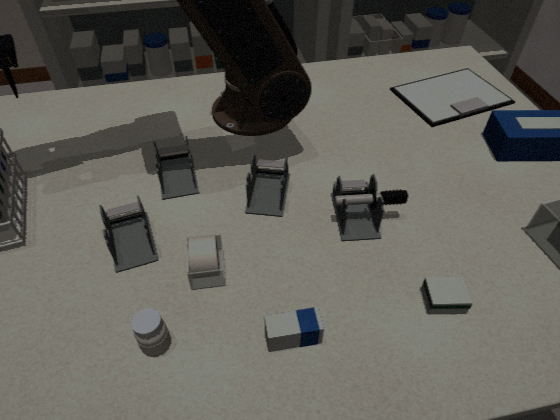

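View pics/top0.png

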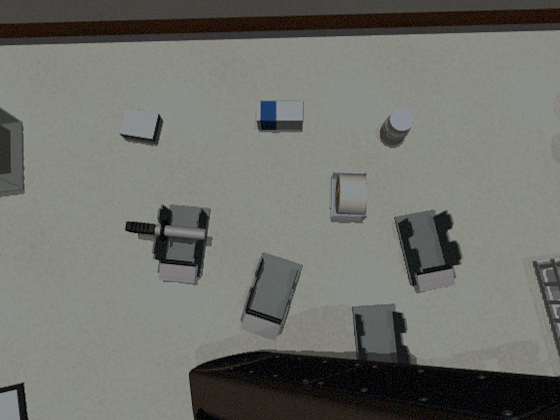

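```bash
python3 - <<'E'
import cv2,numpy as np
s=cv2.imread('pics/scene0.png');t=cv2.imread('pics/top0.png')
def crop(i,x,y,w,h,f): return cv2.resize(i[y:y+h,x:x+w],None,fx=f,fy=f,interpolation=cv2.INTER_CUBIC)
g=lambda i:np.clip(255*(i/255.)**.6,0,255).astype('uint8')
cv2.imwrite('pics/c1.png',g(np.vstack([crop(s,315,165,100,80,6)])))
cv2.imwrite('pics/c2.png',g(crop(t,115,195,110,95,6)))
cv2.imwrite('pics/c3.png',g(np.hstack([crop(s,175,225,60,70,6),crop(t,320,160,60,70,6)])))
E
```

```text
(no output)
```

View pics/c1.png

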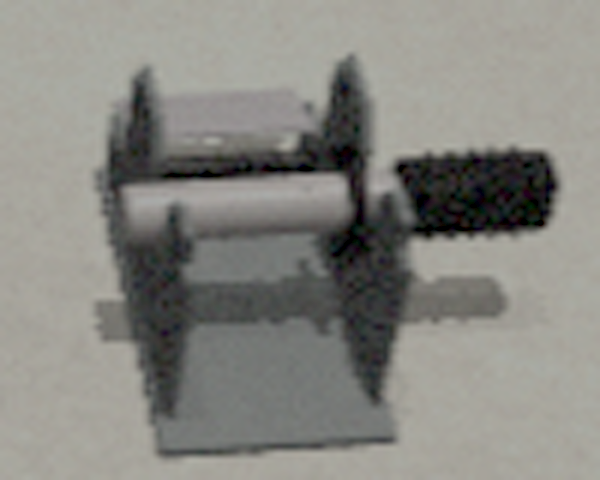

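View pics/c2.png

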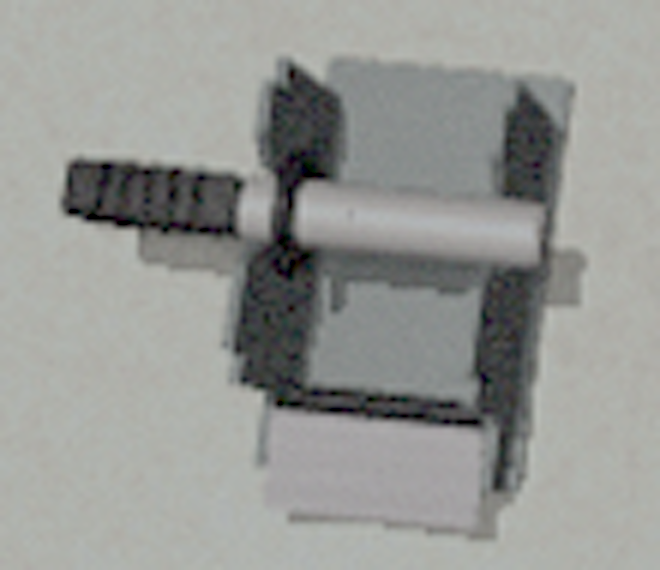

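View pics/c3.png

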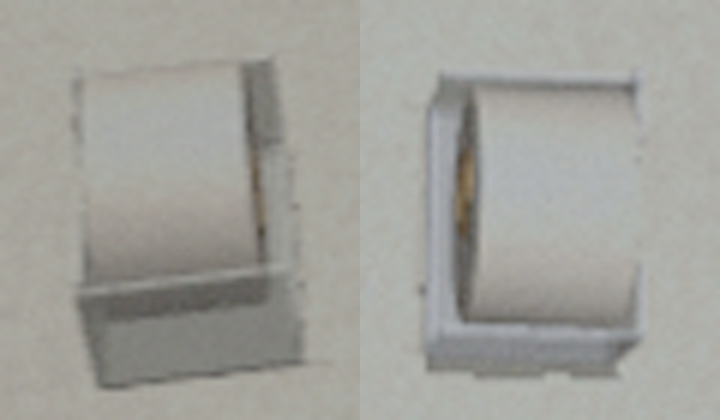

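```bash
python3 - <<'E'
from h import *
s=load('scene0');t=load('top0')
def prof(c,u0,u1,v0,v1,step):
    g=c['frame'].astype(int).sum(2)//3
    for u in range(u0,u1,step): print(u,v0,g[v0:v1,u].tolist())
print('top');prof(t,124,210,218,248,6)
print('scene');prof(s,332,412,184,214,6)
E
```

```text
top
124 218 [133, 138, 137, 137, 139, 137, 140, 139, 134, 130, 130, 129, 133, 136, 137, 141, 137, 138, 137, 132, 136, 140, 132, 135, 136, 134, 135, 137, 134, 137]
130 218 [136, 135, 143, 96, 25, 25, 25, 32, 33, 38, 29, 21, 1, 0, 110, 137, 136, 138, 134, 135, 134, 136, 136, 136, 137, 137, 133, 136, 135, 134]
136 218 [137, 136, 140, 100, 30, 15, 8, 21, 21, 27, 24, 28, 28, 6, 11, 116, 140, 140, 141, 140, 136, 137, 136, 138, 133, 137, 138, 132, 133, 136]
142 218 [138, 139, 138, 143, 94, 36, 31, 31, 36, 38, 34, 24, 30, 27, 13, 1, 63, 83, 87, 91, 84, 116, 138, 136, 132, 136, 136, 135, 135, 135]
148 218 [136, 136, 130, 138, 110, 60, 2, 20, 20, 22, 13, 31, 32, 29, 27, 0, 63, 81, 86, 91, 90, 82, 119, 137, 136, 136, 134, 132, 136, 135]
154 218 [135, 134, 135, 132, 137, 116, 62, 9, 9, 37, 47, 65, 67, 60, 55, 40, 29, 63, 73, 73, 70, 82, 87, 82, 79, 84, 77, 81, 72, 66]
160 218 [16, 22, 24, 29, 33, 38, 79, 91, 90, 90, 91, 66, 51, 43, 30, 30, 32, 20, 10, 17, 9, 10, 27, 25, 23, 28, 28, 16, 26, 29]
166 218 [23, 19, 13, 8, 2, 0, 0, 80, 108, 115, 128, 138, 142, 131, 121, 113, 98, 65, 23, 1, 11, 9, 14, 
[... 2200 characters left out ...]
]
386 184 [126, 120, 124, 123, 123, 122, 62, 15, 10, 4, 9, 6, 17, 1, 3, 7, 3, 13, 0, 0, 17, 102, 120, 124, 122, 122, 121, 123, 77, 69]
392 184 [125, 127, 122, 121, 124, 117, 76, 20, 5, 3, 17, 15, 16, 6, 0, 5, 0, 6, 11, 2, 93, 120, 125, 123, 122, 118, 124, 80, 70, 63]
398 184 [123, 120, 122, 122, 119, 118, 50, 13, 10, 12, 6, 9, 2, 5, 14, 2, 6, 4, 2, 28, 103, 120, 123, 123, 122, 124, 127, 124, 100, 88]
404 184 [120, 122, 122, 123, 126, 122, 37, 14, 14, 10, 10, 15, 2, 5, 0, 0, 3, 8, 0, 70, 119, 125, 121, 120, 119, 121, 119, 122, 124, 122]
410 184 [125, 123, 123, 119, 120, 125, 122, 122, 119, 119, 121, 123, 125, 120, 121, 122, 123, 122, 124, 122, 125, 122, 121, 121, 119, 124, 121, 124, 125, 124]
```

```bash
python3 - <<'E'
from h import *
s=load('scene0');t=load('top0')
gs=s['frame'].astype(int).sum(2)//3;gt=t['frame'].astype(int).sum(2)//3
print('top handle row226',gt[226,122:165].tolist());print('tip row233',gt[233,195:215].tolist())
print('scene handle 196',gs[196,375:412].tolist());print('tip 200',gs[200,328:345].tolist())
# axis line: planes
def plane(c,p,q):
    o,d=ray(c,*p);_,e=ray(c,*q);n=np.cross(d,e);n/=np.linalg.norm(n);return n,n@o
n1,b1=plane(t,(130,226.3),(202,233.3));n2,b2=plane(s,(350,199.1),(404,196.2))
D=np.cross(n1,n2);D/=np.linalg.norm(D)
print('dir',D,'yaw',np.degrees(np.arctan2(D[1],D[0])))
P0=np.linalg.lstsq(np.array([n1,n2]),np.array([b1,b2]),rcond=None)[0]
def at(c,u,v):
    o,d=ray(c,u,v);A=np.array([D,-d]).T;k=np.linalg.lstsq(A,o-P0,rcond=None)[0];return P0+k[0]*D
for n,c,u,v in[('h out',t,126,226),('h in',t,154.6,228.5),('tip',t,205.8,233.6),('h out',s,407.5,196),('h in',s,383,197.3),('tip',s,336,199.8)]:print(n,at(c,u,v).round(1))
E
```

```text
top handle row226 [135, 134, 134, 100, 19, 33, 41, 33, 33, 16, 18, 34, 27, 12, 21, 34, 32, 8, 28, 36, 36, 13, 12, 41, 34, 9, 20, 37, 39, 41, 40, 41, 9, 62, 118, 113, 113, 111, 90, 28, 13, 0, 30]
tip row233 [141, 142, 143, 141, 142, 140, 145, 141, 137, 99, 50, 41, 91, 138, 136, 134, 132, 133, 134, 137]
scene handle 196 [21, 84, 126, 124, 109, 93, 74, 29, 12, 8, 6, 17, 16, 11, 12, 17, 1, 16, 9, 1, 2, 8, 10, 2, 3, 6, 5, 5, 1, 2, 5, 2, 20, 87, 123, 125, 124]
tip 200 [124, 123, 122, 99, 48, 40, 35, 38, 75, 101, 100, 97, 101, 98, 80, 38, 36]
dir [-0.12394448 -0.99226179  0.00736937] yaw -97.1199993251641
h out [495.8 268.4  65.1]
h in [488.5 210.1  65.5]
tip [475.5 106.2  66.3]
h out [495.9 269.2  65.1]
h in [489.  213.9  65.5]
tip [475.9 108.9  66.3]
```

```bash
python3 - <<'E'
import cv2,numpy as np
s=cv2.imread('pics/scene0.png');t=cv2.imread('pics/top0.png')
def crop(i,x,y,w,h,f):
    o=cv2.resize(i[y:y+h,x:x+w],None,fx=f,fy=f,interpolation=cv2.INTER_CUBIC)
    o=np.clip((o.astype(float)-60)*2.2,0,255).astype('uint8')
    for k in range(0,w,5): cv2.putText(o,str(x+k) if k%10==0 else '',(k*f,8),0,.3,(0,0,255));o[:4 if k%10 else 12,k*f]=(0,0,255)
    for k in range(0,h,5): cv2.putText(o,str(y+k) if k%10==0 else '',(0,k*f+3),0,.3,(0,0,255));o[k*f,:4]=(0,0,255)
    return o
cv2.imwrite('pics/d1.png',crop(t,325,165,50,60,10))
cv2.imwrite('pics/d2.png',crop(s,178,228,55,65,9))
E
```

```text
(no output)
```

View pics/d1.png

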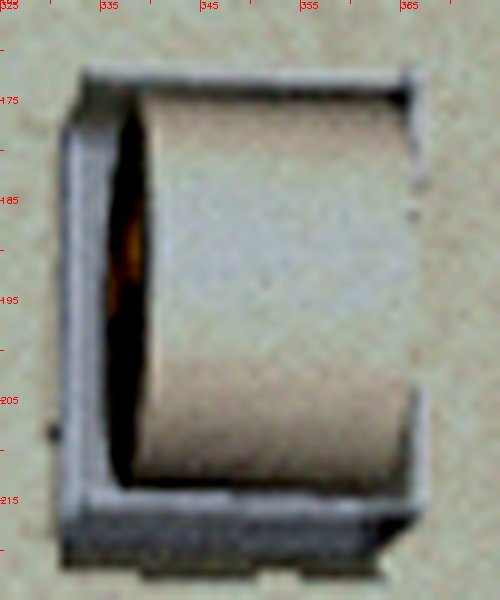

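View pics/d2.png

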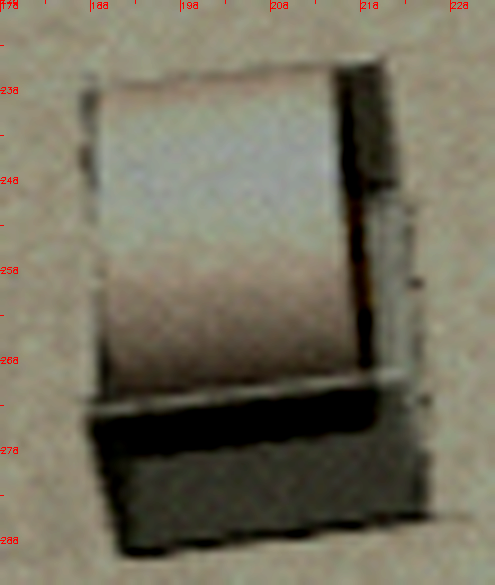

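```bash
python3 - <<'E'
from h import *
s=load('scene0');t=load('top0')
def p(n,c,u,v,z):print(n,onz(c,u,v,z)[:2].round(1))
p('T +x wall top L',t,333,172.3,55);p('T +x wall top R',t,365.5,172.3,55)
p('T -x wall top L',t,331.7,216,55);p('T -x wall top R',t,366,216,55)
p('S +x wall top L',s,188.2,273,55);p('S +x wall top R',s,222.5,269.5,55)
p('S +x base L',s,192,289.8,0);p('S +x base R',s,225,285.7,0)
p('T -x base L',t,331.3,221.8,0);p('T -x base R',t,363,222.5,0)
p('lip L top',t,331.5,178,15);p('lip top near',t,331.3,216,15)
def plane(c,p,q):
    o,d=ray(c,*p);_,e=ray(c,*q);n=np.cross(d,e);return n/np.linalg.norm(n),o
# roll in top view: silhouettes upper & lower
ua,ub=(340,174.8),(364,175.2);la,lb=(338.5,213.7),(363,214)
n1,o=plane(t,ua,ub);n2,_=plane(t,la,lb)
# face edge: rim top at z=87: entry and back
p('rim entry z87',t,340,193,87);p('rim back z87',t,366.3,193,87)
p('S rim entry z87 ',s,215.8,245,87);p('S back',s,188.8,246,87)
# axis: distance 42 from both tangent planes
if n1@np.array([0,0,0])>1e9:pass
D=np.cross(n1,n2);D/=np.linalg.norm(D);print('axis dir by tangents',D)
for z in(43,45,47):
  for y in [-100,]:
    pass
# solve: point with n1.(X-o)=+-42, n2.(X-o)=+-42
X0=onz(t,352,194,45)
s1=np.sign(n1@(X0-o));s2=np.sign(n2@(X0-o))
sol=np.linalg.lstsq(np.array([n1,n2,[0,1,0]]),np.array([n1@o+42*s1,n2@o+42*s2,X0[1]]),rcond=None)[0]
print('roll axis pt',sol)
E
```

```text
T +x wall top L [ 599.5 -157.5]
T +x wall top R [ 597.7 -225.3]
T -x wall top L [ 506.9 -150.4]
T -x wall top R [ 505.  -220.6]
S +x wall top L [ 597.8 -225.6]
S +x wall top R [ 603.1 -159.5]
S +x base L [ 600.4 -226.4]
S +x base R [ 604.3 -159.7]
T -x base L [ 503.7 -155.5]
T -x base R [ 500.3 -224.2]
lip L top [ 597.9 -158.7]
lip top near [ 513.9 -154.3]
rim entry z87 [ 547.5 -165.3]
rim back z87 [ 546.1 -217.7]
S rim entry z87  [ 565.7 -165.1]
S back [ 557.4 -217. ]
axis dir by tangents [0.02815897 0.99787128 0.05882156]
roll axis pt [ 560.23777613 -196.22333231   14.56654075]
```

```bash
python3 - <<'E'
from h import *
s=load('scene0');t=load('top0')
gt=cv2.GaussianBlur(t['frame'].astype(np.float32).sum(2)/3,(0,0),0.7);gs=cv2.GaussianBlur(s['frame'].astype(np.float32).sum(2)/3,(0,0),0.7)
def edge(g,us,vf,w,sign,name,c,z):
    P=[]
    for u in us:
        v0=vf(u);vs=np.arange(v0-w,v0+w+.01,.1)
        pr=cv2.remap(g,np.full((1,len(vs)),u,np.float32),vs[None].astype(np.float32),1)[0]
        d=np.gradient(pr)*sign;d=np.where(d>0.5*d.max(),d,0);P.append((u,(d*vs).sum()/d.sum()))
    P=np.array(P);k=np.polyfit(P[:,0],P[:,1],1)
    for _ in range(3):
        r=P[:,1]-np.polyval(k,P[:,0]);m=abs(r)<max(.25,1.5*np.median(abs(r)));k=np.polyfit(P[m,0],P[m,1],1)
    a=onz(c,us[0],np.polyval(k,us[0]),z);b=onz(c,us[-1],np.polyval(k,us[-1]),z)
    d=b-a; print(name,'slope %.4f rms %.2f'%(k[0],r[m].std()),a[:2].round(1),b[:2].round(1),'x/y slope deg %.2f'%np.degrees(np.arctan(d[0]/d[1])))
    return k
U=range
edge(gt,U(336,363),lambda u:174.7,1.7,1,'T roll +x silh(dark->bright)',t,45)
edge(gt,U(342,362),lambda u:213.6,1.5,-1,'T roll -x silh',t,45)
edge(gt,U(336,363),lambda u:172,1.5,1,'T +x wall outer?',t,55)
edge(gt,U(336,363),lambda u:173.5,1.3,-1,'T +x wall inner',t,55)
edge(gt,U(334,363),lambda u:214.5,1.2,1,'T -x wall inner',t,55)
edge(gt,U(334,360),lambda u:216.3,1.5,-1,'T -x wall outer',t,55)
edge(gt,U(334,360),lambda u:221.8,2,1,'T -x base',t,0)
edge(gs,U(194,223),lambda u:289.8-(u-192)*.125,2,1,'S +x base',s,0)
edge(gs,U(191,216),lambda u:272.5-(u-190)*.1,2,1,'S +x wall top',s,55)
edge(gs,U(191,212),lambda u:237.5-(u-190)*.1,2.5,1,'S roll far',s,60)
E
```

```text
<stdin>:9: RuntimeWarning: invalid value encountered in scalar divide
Traceback (most recent call last):
TypeError: expected non-empty vector for x
```

```bash
cat > edge.py <<'E'
from h import *
def edge(g,us,vf,w,sign,name,c,z):
    P=[]
    for u in us:
        v0=vf(u);vs=np.arange(v0-w,v0+w+.01,.1)
        pr=cv2.remap(g,np.full((1,len(vs)),u,np.float32),vs[None].astype(np.float32),1)[0]
        d=np.gradient(pr)*sign
        if d.max()<=0.2: continue
        d=np.where(d>0.5*d.max(),d,0);P.append((u,(d*vs).sum()/d.sum()))
    P=np.array(P)
    if len(P)<8: print(name,'few');return
    k=np.polyfit(P[:,0],P[:,1],1);m=np.ones(len(P),bool)
    for _ in range(3):
        r=P[:,1]-np.polyval(k,P[:,0]);m=abs(r)<max(.25,1.5*np.median(abs(r)));k=np.polyfit(P[m,0],P[m,1],1)
    a=onz(c,us[0],np.polyval(k,us[0]),z);b=onz(c,us[-1],np.polyval(k,us[-1]),z)
    d=b-a; print(name,'slope %.4f rms %.2f'%(k[0],r[m].std()),a[:2].round(1),b[:2].round(1),'x/y slope deg %.2f'%np.degrees(np.arctan(d[0]/d[1])))
    return k
E
python3 - <<'E'
from edge import *
s=load('scene0');t=load('top0')
gt=cv2.GaussianBlur(t['frame'].astype(np.float32).sum(2)/3,(0,0),0.7);gs=cv2.GaussianBlur(s['frame'].astype(np.float32).sum(2)/3,(0,0),0.7)
U=range
edge(gt,U(342,363),lambda u:174.7,1.7,1,'T roll +x silh(dark->bright)',t,45)
edge(gt,U(342,362),lambda u:213.6,1.5,-1,'T roll -x silh',t,45)
edge(gt,U(336,363),lambda u:172,1.5,1,'T +x wall outer?',t,55)
edge(gt,U(336,363),lambda u:173.5,1.3,-1,'T +x wall inner',t,55)
edge(gt,U(334,363),lambda u:214.5,1.2,1,'T -x wall inner',t,55)
edge(gt,U(334,360),lambda u:216.3,1.5,-1,'T -x wall outer',t,55)
edge(gt,U(334,360),lambda u:221.8,2,1,'T -x base',t,0)
edge(gs,U(194,223),lambda u:289.8-(u-192)*.125,2,1,'S +x base',s,0)
edge(gs,U(191,216),lambda u:272.5-(u-190)*.1,2,1,'S +x wall top',s,55)
edge(gs,U(191,212),lambda u:237.5-(u-190)*.1,2.5,1,'S roll far',s,60)
edge(gs.T.copy(),U(240,268),lambda v:216.3+(v-240)*.07,2,-1,'-',s,60)
# vertical edges: front wall/lip outer top view
g2=gt.T.copy()
E
```

```text
T roll +x silh(dark->bright) slope 0.0276 rms 0.10 [ 595.6 -177.4] [ 593.3 -219.5] x/y slope deg 3.20
T roll -x silh slope -0.1657 rms 0.30 [ 509.2 -173. ] [ 514.8 -212.7] x/y slope deg -8.00
T +x wall outer? few
T +x wall inner slope 0.0208 rms 0.11 [ 598.8 -163.7] [ 596.1 -217.9] x/y slope deg 2.80
T -x wall inner slope 0.0370 rms 0.11 [ 512.2 -155.3] [ 508.5 -212.6] x/y slope deg 3.68
T -x wall outer slope 0.0436 rms 0.09 [ 507.9 -155.1] [ 504.3 -206.2] x/y slope deg 4.06
T -x base slope 0.0299 rms 0.33 [ 502.6 -161.3] [ 499.5 -215.5] x/y slope deg 3.25
S +x base slope -0.1242 rms 0.10 [ 600.7 -222.4] [ 604.  -165.8] x/y slope deg 3.34
S +x wall top slope -0.1160 rms 0.14 [ 596.2 -220.1] [ 599.1 -173.7] x/y slope deg 3.63
S roll far slope -0.1131 rms 0.12 [ 517.3 -213.8] [ 519.7 -172.8] x/y slope deg 3.32
- slope 0.0791 rms 0.10 [ 471.6 -105.2] [489.6 -49.2] x/y slope deg 17.88
```

```bash
python3 - <<'E'
from h import *
s=load('scene0');t=load('top0')
for n,c,(u0,u1,v0,v1) in[('T',t,(332,343,176,214)),('S',s,(211,222,240,272))]:
    f=c['frame'].astype(int)[v0:v1,u0:u1];m=f[:,:,0]-f[:,:,2]
    print(n,u0,v0)
    for r in range(0,v1-v0): print(v0+r,m[r].tolist(), f[r].sum(1)//3)
    M=np.where(m>25,m,0);yy,xx=np.mgrid[v0:v1,u0:u1];print('cent',(M*xx).sum()/M.sum(),(M*yy).sum()/M.sum())
    ctr=np.array([554.6,-165,45])
    for d in([0,0,0],[5,0,0],[0,0,5],[0,0,42],[0,0,-42],[42,0,0],[-42,0,0]):print(d,proj(c,ctr+d).round(1))
E
```

```text
T 332 176
176 [6, 5, 3, 5, 5, 4, 8, 9, 9, 11, 10] [ 82  80  83  82  79  71  63 100 122 120 118]
177 [-2, 1, 6, 1, 3, 3, 9, 9, 10, 10, 10] [ 91  92  88  89  89  65  53  91 127 127 123]
178 [-8, -2, -3, -3, -3, 6, 4, 4, 9, 10, 9] [111 100 101  98  93  52  48  82 137 132 130]
179 [-13, -10, -6, -8, -5, 4, 5, 8, 11, 8, 8] [127 114 110 109  95  51  51  83 137 135 132]
180 [-11, -8, -4, -6, -4, 8, 6, 3, 5, 5, 6] [136 126 122 119 101  46  48  81 135 138 139]
181 [-10, -9, -8, -9, -4, 8, 5, 4, 1, 2, 4] [138 122 121 120  88  47  55  81 133 140 136]
182 [-12, -7, -10, -5, -1, 9, 3, 6, 0, 1, -2] [135 123 124 113  71  48  50  77 133 139 137]
183 [-10, -7, -9, -7, 5, 6, 3, 2, 3, -3, -1] [137 127 121 116  66  55  47  80 131 143 138]
184 [-12, -10, -6, -8, 3, 11, 11, 2, 0, -6, -6] [135 123 123 118  64  48  53  74 125 143 140]
185 [-11, -11, -6, -8, 3, 19, 23, 3, -2, -7, -4] [137 124 125 115  55  39  57  78 127 142 140]
186 [-9, -5, -6, -5, 10, 29, 26, 3, -2, -6, -6] [134 127 123 115  41  41  58  76 121 143 140]
187 [-9, -9, -7, -5, 12, 28, 39, 0, -1, -7, -6] [137 123 121 104  42  50  66  75 122 142
[... 4921 characters left out ...]
[9, 11, 11, 9, 13, 12, 13, 8, 6, 9, 7] [ 85  87  86  87  87  89  80  51  77 101 105]
267 [12, 11, 12, 12, 11, 11, 9, 9, 8, 6, 7] [ 84  87  79  80  82  81  76  57  71  96 104]
268 [13, 12, 12, 10, 9, 9, 11, 8, 7, 6, 6] [ 76  78  78  80  77  76  72  54  69  94 104]
269 [10, 8, 10, 8, 8, 9, 11, 11, 6, 8, 4] [ 75  72  74  75  84  85  89  81  91 112 119]
270 [8, 9, 8, 10, 8, 8, 8, 7, 5, 7, 5] [ 93 101 105 105 102 101  93  83  82  98  97]
271 [6, 8, 6, 4, 7, 6, 6, 9, 3, 5, 5] [82 80 78 68 59 58 59 57 59 74 80]
cent 217.0 253.0
[0, 0, 0] [217.4 253.7]
[5, 0, 0] [217.7 255.6]
[0, 0, 5] [217.2 252.2]
[0, 0, 42] [215.3 240.7]
[0, 0, -42] [219.4 265.8]
[42, 0, 0] [219.8 270.3]
[-42, 0, 0] [215.2 238.1]
```

Call:
{"fn": "arm_command", "kwargs": {"deltas": [[[0,0.29,0.3,0,0.15],[0,0.29,0.3,0,0.15],[0,0.29,0.3,0,0.15],[0,0.29,0.3,0,0.15],[0,0.29,0.3,0,0.15],[0,0.29,0.3,0,0.15],[0,0.29,0.3,0,0.15],[0,0.29,0.3,0,0.15],[0,0.29,0.3,0,0.15],[0,0.29,0.3,0,0],[0,0.29,0.3,0,0],[0,0.2,0.35,0,0]]]}}

```text
t: 1.1
eef_pos: [491.5, -237.6, 210.3]
tcp_rot: [-3.137, -0.001, 1.357]
ft_force: [1.4, 0.2, 0.3]
opening: 1.0
```

Call:
{"fn": "arm_command", "kwargs": {"deltas": [[[0,0,0.4,0,0.06],[0,0,0.4,0,0.05],[0,0,0.4,0,0],[0,0,0.4,0,0],[0,0,0.4,0,0],[0,0,0.4,0,0],[0,0,0.4,0,0],[0,0,0.4,0,0],[0,0,0.4,0,0],[0,0,0.4,0,0],[0,0,0.4,0,0],[0,0,0.2,0,0]]]}}

```text
t: 2.1
eef_pos: [489.6, 244.4, 207.6]
tcp_rot: [-3.134, -0.001, 1.45]
ft_force: [0.3, -0.4, 0.0]
opening: 0.997
```

Call:
{"fn": "arm_command", "kwargs": {"deltas": [[[0,0,0,0,0]]]}}

```text
t: 2.18
eef_pos: [489.0, 247.9, 207.3]
tcp_rot: [-3.134, -0.002, 1.454]
ft_force: [0.4, 0.5, 0.8]
opening: 1.003
```

Call:
{"fn": "arm_command", "kwargs": {"deltas": [[[0,0.02,-0.16,-0.3,-0.01],[0,0,0,-0.4,0],[0,0,0,-0.4,0],[0,0,0,-0.3,0],[0,0,0,-0.1,0],[0,0,0,0,0]]]}}

```text
t: 2.68
eef_pos: [490.3, 230.5, 52.5]
tcp_rot: [-3.138, -0.003, 1.45]
ft_force: [-0.4, -0.2, 0.1]
opening: 0.996
```

Call:
{"fn": "arm_command", "kwargs": {"deltas": [[[0,0.01,0.01,-0.065,0],[0,0,0,0,0]]]}}

```text
t: 2.85
eef_pos: [491.4, 230.5, 45.6]
tcp_rot: [-3.137, -0.002, 1.449]
ft_force: [-0.8, -1.1, -0.1]
opening: 1.003
```

```bash
python3 - <<'E'
from h import *
st=env.state();print(st['eef_pos'],st['tcp_rot'],st['ft_force'])
s=snap('scene','s1');t=snap('top','t1')
def crop(i,x,y,w,h,f): return np.clip(255*(cv2.resize(i[y:y+h,x:x+w,::-1],None,fx=f,fy=f,interpolation=2)/255.)**.6,0,255).astype('uint8')
cv2.imwrite('pics/g1.png',np.hstack([crop(s['frame'],310,140,110,110,4),crop(t['frame'],90,180,90,110,4)]))
E
```

```text
[491.39736746 230.49054913  45.5727211 ] [-3.13659482e+00 -2.49916376e-03  1.44901451e+00] [-0.78354251 -1.07629547 -0.12956472]
```

View pics/g1.png

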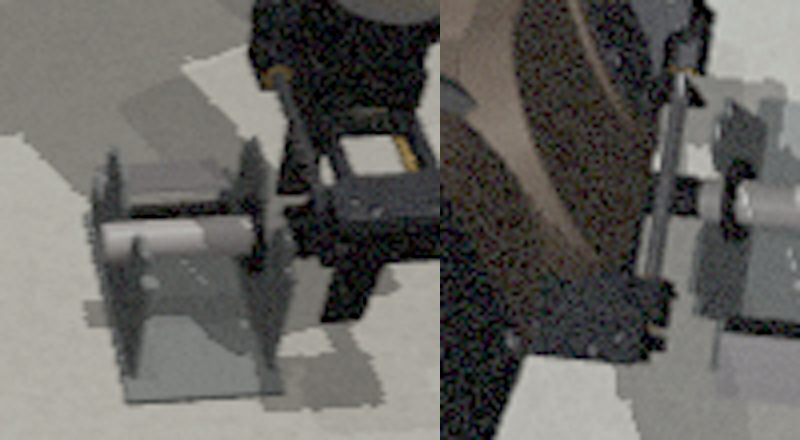

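Call:
{"fn": "arm_command", "kwargs": {"deltas": [[[1,0,0,0,0],[1,0,0,0,0],[1,0,0,0,0],[1,0,0,0,0],[1,0,0,0,0],[1,0,0,0,0],[1,0,0,0,0],[1,0,0,0,0]]]}}

```text
t: 3.62
eef_pos: [493.6, 231.4, 51.0]
tcp_rot: [3.138, -0.006, 1.45]
ft_force: [0.3, 1.2, -0.5]
opening: 0.496
```

Call:
{"fn": "arm_command", "kwargs": {"deltas": [[[1,-0.02,0,-0.05,0],[1,0,0,0,0],[1,0,0,0,0],[1,0,0,0,0]]]}}

```text
t: 3.95
eef_pos: [491.2, 231.4, 45.1]
tcp_rot: [3.139, -0.006, 1.45]
ft_force: [0.4, 0.2, -0.8]
opening: 0.214
```

Call:
{"fn": "arm_command", "kwargs": {"deltas": [[[1,0,0,0,0],[1,0,0,0,0],[1,0,0,0,0],[1,0,0,0,0]]]}}

```text
t: 4.28
eef_pos: [491.2, 231.4, 45.1]
tcp_rot: [3.139, -0.006, 1.45]
ft_force: [-0.2, -0.3, -0.0]
opening: 0.209
```

Call:
{"fn": "arm_command", "kwargs": {"deltas": [[[1,0,0,0.05,0],[1,0,0,0.1,0],[1,0,0,0.2,0],[1,0,0,0.3,0],[1,0,0,0.4,0],[1,0,0,0.2,0],[1,0,0,0,0],[1,0,0,0,0]]]}}

```text
t: 4.95
eef_pos: [489.1, 230.8, 178.9]
tcp_rot: [3.141, -0.006, 1.449]
ft_force: [0.2, -0.1, -1.4]
opening: 0.209
```

```bash
python3 - <<'E'
from h import *
st=env.state();print(st['eef_pos'],st['tcp_rot'],st['ft_force'],st['moment'])
s=snap('scene','s2');t=snap('top','t2')
def crop(i,x,y,w,h,f): return np.clip(255*(cv2.resize(i[y:y+h,x:x+w,::-1],None,fx=f,fy=f,interpolation=2)/255.)**.6,0,255).astype('uint8')
cv2.imwrite('pics/g2.png',np.hstack([crop(s['frame'],310,100,110,140,4),crop(t['frame'],110,180,110,140,4)[:, :360]]))
E
```

```text
[489.12781452 230.75935492 178.89119648] [ 3.14071572 -0.00551155  1.44941324] [ 0.16517024 -0.08682999 -1.43484967] [ 0.09357622 -0.12351517 -0.01461912]
```

View pics/g2.png

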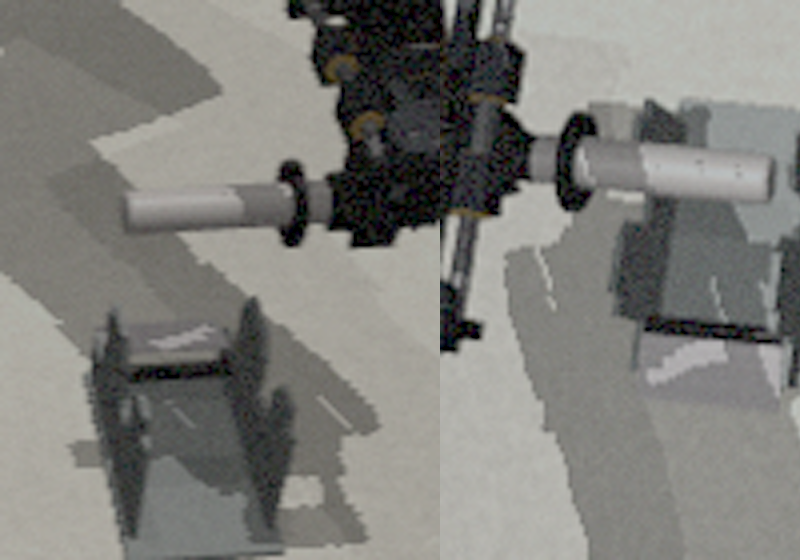

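```bash
python3 - <<'E'
from edge import *
s=load('s2');t=load('t2');st=env.state();P=st['eef_pos'];print(P,st['tcp_rot'])
gt=cv2.GaussianBlur(t['frame'].astype(np.float32).sum(2)/3,(0,0),0.5);gs=cv2.GaussianBlur(s['frame'].astype(np.float32).sum(2)/3,(0,0),0.5)
X,e=tri(s,(340.9,153.0),t,(193.0,224.3));print('tip tri',X,e)
print('top rows');
for u in(160,172,184,190): print(u,210,t['frame'].astype(int).sum(2)[210:236,u]//3)
print('scene')
for u in(344,352,362,370): print(u,143,s['frame'].astype(int).sum(2)[143:163,u]//3)
print('tip top row224',t['frame'].astype(int).sum(2)[224,185:200]//3,'scene row153',s['frame'].astype(int).sum(2)[153,335:350]//3)
# expected: tip = TCP + 124*dir
yaw=st['tcp_rot'][2]+np.pi;d=np.array([np.cos(yaw),np.sin(yaw),0]);T=P+[0,0,19]+124*d;print('pred tip',T,proj(s,T),proj(t,T))
for k in(10,30,42,60,90,110):Q=P+[0,0,19]+k*d;print(k,proj(s,Q),proj(t,Q))
E
```

```text
[488.8755857  230.65132766 177.5479235 ] [-3.14062357 -0.00463502  1.44939227]
tip tri [474.03878293 105.87325488 198.13036285] 0.6223678039639897
top rows
160 210 [ 32  36  23  21  21  40  96 123 106  97 105 106  97  86  86  78  69  55
 114 133  98  71  70  72  70  49]
172 210 [ 59  55  49  57  60  62  66  97 114 125 135 145 153 148 139 129 120 106
  86  60  47  49  45  53  52  48]
184 210 [105 103 102 103 105 101 101  92  98 110 124 110 137 116 132 141 133 120
 106  90  82  92 104  78  69  56]
190 210 [105 106 104 104 104 102 101 104  92 105 118 128 136 142 139 134 126 119
 105  95  75  91  95  97 101  96]
scene
344 143 [121 118 115 117  96 116 120 134 123 103  91  78  64  51  39  47  60  62
  58  62]
352 143 [117 117 120 116 115 119 126 126 113  98  85  70  55  43  40  54  62  63
  63  66]
362 143 [118 115 120 109 114 117 132 119 103  92  77  64  52  42  72 114 115 116
 118 119]
370 143 [114 120 119  76  66  69  65  90  84  77  60  53  41  31 116 117 118 115
 120 118]
tip top row224 [139 151 152 154 152 139 106  35  54  97 107 101  63  57  33] scene row153 [62 66 62 60 62 47 41 67 89 91 89 89 88 85 87]
pred tip [473.85843585 107.56402039 196.5479235 ] [341.44570718 153.4780868 ] [192.02165268 224.53474595]
10 [397.49614166 150.39253509] [126.71077355 218.34707116]
30 [387.72128308 150.93063675] [138.13232082 219.4291699 ]
42 [381.84447075 151.25415267] [144.99268412 220.07913355]
60 [373.01246875 151.74035049] [155.29370219 221.05507126]
90 [358.24753867 152.55315338] [172.49005086 222.68428548]
110 [348.37291774 153.09674691] [183.97376239 223.77227378]
```

Call:
{"fn": "arm_command", "kwargs": {"deltas": [[[1,0.1,-0.3,0,0.04],[1,0.1,-0.38,0,0.04],[1,0.1,-0.38,0,0],[1,0.1,-0.38,0,0],[1,0.1,-0.38,0,0],[1,0.1,-0.36,0,0],[1,0.1,-0.2,-0.1,0],[1,0,0,-0.2,0],[1,0,0,-0.2,0],[1,0,0,-0.1,0],[1,0,0,0,0]]]}}

```text
t: 5.97
eef_pos: [553.6, -19.8, 98.5]
tcp_rot: [-3.115, -0.005, 1.516]
ft_force: [0.8, 0.4, -1.3]
opening: 0.207
```

Call:
{"fn": "arm_command", "kwargs": {"deltas": [[[1,0.1,0.03,-0.25,0],[1,0.04,0,-0.25,0],[1,0,0,-0.15,0],[1,0,0,0,0],[1,0,0,0,0],[1,0,0,0,0]]]}}

```text
t: 6.47
eef_pos: [565.7, -16.0, 27.9]
tcp_rot: [-3.107, -0.005, 1.517]
ft_force: [-1.0, -0.1, -0.1]
opening: 0.206
```

```bash
cat >> h.py <<'E'
from scipy.spatial.transform import Rotation
def axle(k=124.5):
    st=env.state();R=Rotation.from_euler('xyz',st['tcp_rot']).as_matrix()
    g=st['eef_pos']-19*R[:,2]; d=-R[:,0]; return g+k*d,d,g,st
E
python3 - <<'E'
from h import *
tip,d,g,st=axle();print('tip',tip.round(1),'d',d.round(4),'g',g.round(1),'f',st['ft_force'].round(1),'J',st['joints'].round(2),'t',st['t'])
s=snap('scene','s3');t=snap('top','t3')
print(proj(s,tip),proj(t,tip))
def crop(c,x,y,w,h,f): return np.clip(255*(cv2.resize(c['frame'][y:y+h,x:x+w,::-1],None,fx=f,fy=f,interpolation=2)/255.)**.6,0,255).astype('uint8')
cv2.imwrite('pics/g3.png',np.hstack([crop(s,180,215,100,90,4),crop(t,270,155,100,90,4)]))
E
```

```text
tip [ 559.6 -140.4   46.2] d [-0.0541 -0.9985 -0.0055] g [566.4 -16.1  46.9] f [-1.  -0.1 -0.1] J [-0.15  0.67  1.84  0.    0.67 -0.09] t 6.4667
[229.65829508 253.27667784] [325.29627592 192.06809282]
```

View pics/g3.png

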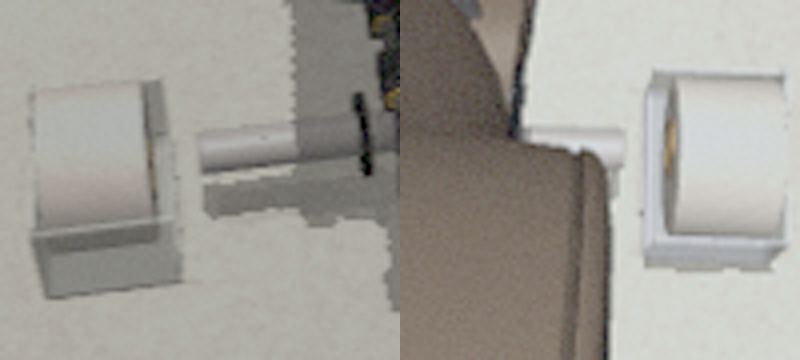

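Call:
{"fn": "arm_command", "kwargs": {"deltas": [[[1,0.005,-0.06,-0.03,0],[1,0,-0.06,0,0],[1,0,-0.06,0,0],[1,0,0,0,0]]]}}

```text
t: 6.9
eef_pos: [567.8, -35.9, 28.3]
tcp_rot: [-3.113, -0.005, 1.518]
ft_force: [0.0, 0.3, -2.7]
opening: 0.209
```

```bash
cat > q.py <<'E'
from h import *
tip,d,g,st=axle();print('tip',tip.round(1),'d',d.round(4),'f',st['ft_force'].round(1),'m',st['moment'].round(2),'t',st['t'])
E
python3 q.py
```

```text
tip [ 561.8 -160.4   46.7] d [-0.0533 -0.9986 -0.0047] f [ 0.   0.3 -2.7] m [-0.   -0.16 -0.  ] t 6.9
```

Call:
{"fn": "arm_command", "kwargs": {"deltas": [[[1,-0.025,0,-0.04,0],[1,0,0,0,0],[1,0,0,0,0]]]}}

```text
t: 7.15
eef_pos: [565.3, -37.0, 24.5]
tcp_rot: [-3.114, -0.005, 1.516]
ft_force: [-0.9, 0.3, -1.9]
opening: 0.208
```

```bash
python3 q.py
```

```text
tip [ 558.9 -161.4   42.9] d [-0.0549 -0.9985 -0.0046] f [-0.9  0.3 -1.9] m [ 0.03 -0.15 -0.  ] t 7.15
```

Good. Now feel forward, small rows.

Call:
{"fn": "arm_command", "kwargs": {"deltas": [[[1,0,-0.02,0,0],[1,0,-0.02,0,0],[1,0,0,0,0]]]}}

```text
t: 7.4
eef_pos: [565.1, -41.0, 24.4]
tcp_rot: [-3.114, -0.005, 1.516]
ft_force: [-0.5, -0.2, -1.5]
opening: 0.205
```

```bash
python3 q.py
```

```text
tip [ 558.8 -165.4   42.8] d [-0.0544 -0.9985 -0.0047] f [-0.5 -0.2 -1.5] m [ 0.02 -0.08 -0.07] t 7.4
```

Call:
{"fn": "arm_command", "kwargs": {"deltas": [[[1,0,-0.02,0,0],[1,0,-0.02,0,0],[1,0,0,0,0]]]}}

```text
t: 7.65
eef_pos: [565.1, -45.3, 24.4]
tcp_rot: [-3.114, -0.005, 1.517]
ft_force: [0.2, -0.3, -1.8]
opening: 0.21
```

```bash
python3 q.py
```

```text
tip [ 558.9 -169.7   42.8] d [-0.0541 -0.9985 -0.0047] f [ 0.2 -0.3 -1.8] m [-0.02 -0.1  -0.02] t 7.65
```

Call:
{"fn": "arm_command", "kwargs": {"deltas": [[[1,-0.002,-0.02,0,0],[1,-0.002,-0.02,0,0],[1,0,0,0,0]]]}}

```text
t: 7.9
eef_pos: [564.7, -49.7, 24.4]
tcp_rot: [-3.114, -0.005, 1.517]
ft_force: [-0.4, -0.6, -0.9]
opening: 0.212
```

```bash
python3 q.py; python3 - <<'E'
from h import *
s=snap('scene','s4')
print(proj(s,axle()[0]))
def crop(c,x,y,w,h,f): return np.clip(255*(cv2.resize(c['frame'][y:y+h,x:x+w,::-1],None,fx=f,fy=f,interpolation=2)/255.)**.6,0,255).astype('uint8')
t=snap('top','t4')
cv2.imwrite('pics/g4.png',np.hstack([crop(s,180,225,60,70,6),crop(t,310,165,60,70,6)]))
E
```

```text
tip [ 558.5 -174.1   42.8] d [-0.0541 -0.9985 -0.0047] f [-0.4 -0.6 -0.9] m [ 0.04 -0.11  0.03] t 7.9
[213.33992527 256.55467665]
```

View pics/g4.png

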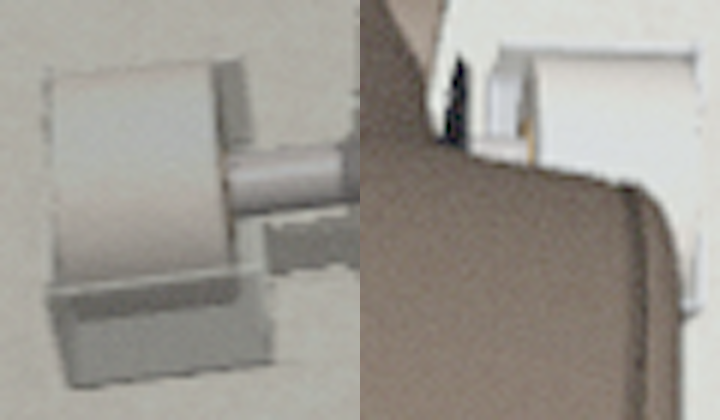

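Call:
{"fn": "arm_command", "kwargs": {"deltas": [[[1,-0.002,-0.03,0,0],[1,-0.002,-0.03,0,0],[1,-0.002,-0.03,0,0],[1,-0.002,-0.03,0,0]]]}}

```text
t: 8.33
eef_pos: [563.8, -61.9, 24.4]
tcp_rot: [-3.114, -0.005, 1.518]
ft_force: [0.5, 0.7, -1.6]
opening: 0.211
```

```bash
python3 q.py
```

```text
tip [ 557.7 -186.4   42.8] d [-0.0532 -0.9986 -0.0047] f [ 0.5  0.7 -1.6] m [ 0.04 -0.13  0.01] t 8.3333
```

Call:
{"fn": "arm_command", "kwargs": {"deltas": [[[1,-0.002,-0.03,0,0],[1,-0.002,-0.03,0,0],[1,-0.002,-0.03,0,0],[1,-0.002,-0.03,0,0]]]}}

```text
t: 8.67
eef_pos: [563.1, -75.6, 24.4]
tcp_rot: [-3.114, -0.005, 1.517]
ft_force: [0.6, 0.8, -0.8]
opening: 0.213
```

```bash
python3 q.py
```

```text
tip [ 556.9 -200.    42.8] d [-0.0535 -0.9986 -0.0047] f [ 0.6  0.8 -0.8] m [ 0.16 -0.21  0.03] t 8.6667
```

Call:
{"fn": "arm_command", "kwargs": {"deltas": [[[1,-0.002,-0.03,0,0],[1,-0.002,-0.03,0,0],[1,-0.002,-0.03,0,0],[1,-0.002,-0.03,0,0],[1,-0.002,-0.03,0,0]]]}}

```text
t: 9.08
eef_pos: [562.1, -92.4, 24.5]
tcp_rot: [-3.114, -0.005, 1.517]
ft_force: [-0.8, -0.1, -1.8]
opening: 0.209
```

```bash
python3 q.py
```

```text
tip [ 556.  -216.8   42.9] d [-0.0536 -0.9985 -0.0046] f [-0.8 -0.1 -1.8] m [ 0.12 -0.17  0.02] t 9.0833
```

Call:
{"fn": "arm_command", "kwargs": {"deltas": [[[1,-0.002,-0.03,0,0],[1,-0.002,-0.03,0,0],[1,-0.002,-0.03,0,0],[1,-0.002,-0.03,0,0],[1,-0.002,-0.03,0,0]]]}}

```text
t: 9.5
eef_pos: [561.2, -109.0, 24.5]
tcp_rot: [-3.115, -0.005, 1.517]
ft_force: [0.8, 0.3, -2.0]
opening: 0.211
```

```bash
python3 q.py
```

```text
tip [ 555.  -233.4   42.9] d [-0.0535 -0.9986 -0.0046] f [ 0.8  0.3 -2. ] m [ 0.11 -0.28  0.06] t 9.5
```

Call:
{"fn": "arm_command", "kwargs": {"deltas": [[[1,-0.002,-0.03,0,0],[1,-0.002,-0.03,0,0],[1,0,-0.015,0,0],[1,-0.001,-0.015,0,0]]]}}

```text
t: 9.83
eef_pos: [560.6, -119.4, 24.5]
tcp_rot: [-3.115, -0.005, 1.517]
ft_force: [0.4, 0.4, -1.4]
opening: 0.209
```

```bash
python3 q.py
```

```text
tip [ 554.4 -243.8   42.9] d [-0.0539 -0.9985 -0.0046] f [ 0.4  0.4 -1.4] m [ 0.12 -0.24  0.01] t 9.8333
```

Call:
{"fn": "arm_command", "kwargs": {"deltas": [[[1,-0.001,-0.015,0,0],[1,-0.001,-0.015,0,0]]]}}

```text
t: 10.0
eef_pos: [560.4, -122.6, 24.5]
tcp_rot: [-3.115, -0.005, 1.517]
ft_force: [1.0, 1.3, -1.4]
opening: 0.207
```

```bash
python3 q.py
```

```text
tip [ 554.1 -247.1   42.9] d [-0.054  -0.9985 -0.0047] f [ 1.   1.3 -1.4] m [ 0.3  -0.17 -0.02] t 10.0
```

Call:
{"fn": "arm_command", "kwargs": {"deltas": [[[1,-0.001,-0.015,0,0],[1,-0.001,-0.015,0,0]]]}}

```text
t: 10.17
eef_pos: [559.9, -124.9, 24.5]
tcp_rot: [-3.114, -0.006, 1.516]
ft_force: [4.5, 18.9, 2.0]
opening: 0.209
```

```bash
python3 q.py; python3 - <<'E'
from h import *
s=snap('scene','s5')
def crop(c,x,y,w,h,f): return np.clip(255*(cv2.resize(c['frame'][y:y+h,x:x+w,::-1],None,fx=f,fy=f,interpolation=2)/255.)**.6,0,255).astype('uint8')
cv2.imwrite('pics/g5.png',crop(s,165,215,90,80,7))
E
```

```text
tip [ 553.7 -249.3   42.8] d [-0.0546 -0.9985 -0.0061] f [ 4.5 18.9  2. ] m [ 3.2  -0.84 -0.07] t 10.1667
```

View pics/g5.png

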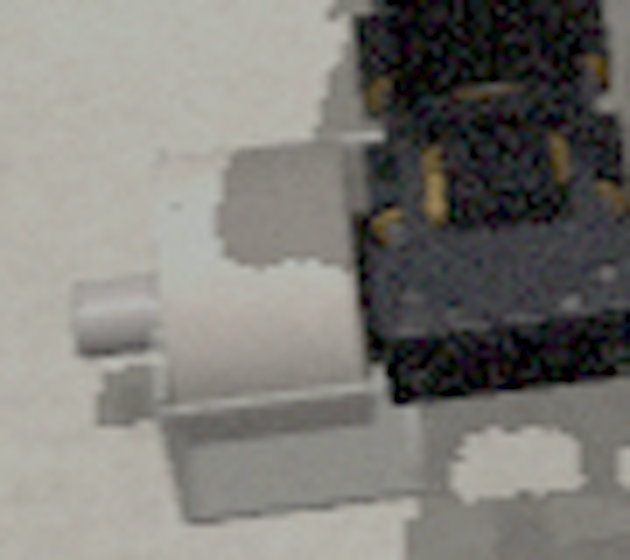

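Call:
{"fn": "arm_command", "kwargs": {"deltas": [[[1,0,0.008,0,0],[1,0,0,0,0],[1,0,0,0,0]]]}}

```text
t: 10.47
eef_pos: [560.1, -123.8, 24.6]
tcp_rot: [-3.114, -0.006, 1.517]
ft_force: [-0.1, 0.6, -1.3]
opening: 0.208
```

```bash
python3 q.py
```

```text
tip [ 553.9 -248.3   42.8] d [-0.0541 -0.9985 -0.0062] f [-0.1  0.6 -1.3] m [ 0.09 -0.17  0.06] t 10.4667
```

Call:
{"fn": "arm_command", "kwargs": {"deltas": [[[1,0,0,0.03,0],[1,0,0,0.03,0],[1,0,0,0,0]]]}}

```text
t: 10.72
eef_pos: [559.6, -123.9, 30.6]
tcp_rot: [-3.113, -0.007, 1.517]
ft_force: [0.7, 0.3, -4.3]
opening: 0.21
```

```bash
python3 q.py
```

```text
tip [ 553.4 -248.4   48.8] d [-0.0542 -0.9985 -0.0065] f [ 0.7  0.3 -4.3] m [ 0.34 -0.23  0.06] t 10.7167
```

Call:
{"fn": "arm_command", "kwargs": {"deltas": [[[1,0,-0.01,0,0],[1,0,0,0,0]]]}}

```text
t: 10.88
eef_pos: [559.4, -124.6, 30.6]
tcp_rot: [-3.112, -0.007, 1.516]
ft_force: [-0.3, -0.2, -3.5]
opening: 0.208
```

```bash
python3 q.py
```

```text
tip [ 553.1 -249.1   48.7] d [-0.0545 -0.9985 -0.0071] f [-0.3 -0.2 -3.5] m [ 0.39 -0.29 -0.01] t 10.8833
```

Call:
{"fn": "arm_command", "kwargs": {"deltas": [[[1,0,-0.007,0,0],[1,0,0,0,0]]]}}

```text
t: 11.05
eef_pos: [559.3, -124.6, 30.5]
tcp_rot: [-3.112, -0.008, 1.516]
ft_force: [-0.0, -0.1, -4.3]
opening: 0.208
```

```bash
python3 q.py
```

```text
tip [ 553.  -249.1   48.5] d [-0.0549 -0.9985 -0.0083] f [-0.  -0.1 -4.3] m [ 0.17 -0.22 -0.02] t 11.05
```

Call:
{"fn": "arm_command", "kwargs": {"deltas": [[[1,0,-0.012,0,0]]]}}

```text
t: 11.13
eef_pos: [559.2, -124.8, 30.4]
tcp_rot: [-3.112, -0.01, 1.515]
ft_force: [3.9, 17.9, -0.9]
opening: 0.206
```

```bash
python3 q.py
```

```text
tip [ 552.9 -249.3   48.2] d [-0.0553 -0.9984 -0.0095] f [ 3.9 17.9 -0.9] m [ 3.   -0.79 -0.06] t 11.1333
```

Call:
{"fn": "arm_command", "kwargs": {"deltas": [[[1,0,0.008,0.005,0],[1,0,0,0.04,0],[1,0,0,0.05,0],[1,0,0,0.1,0],[1,0,0,0.15,0],[1,0,0,0.2,0],[1,0,0,0.25,0],[1,0,0,0.25,0],[1,0,0,0.2,0],[1,0,0,0.1,0],[1,0,0,0,0],[1,0,0,0,0]]]}}

```text
t: 12.13
eef_pos: [556.9, -125.8, 177.8]
tcp_rot: [-3.113, -0.007, 1.514]
ft_force: [-0.2, -0.2, -4.0]
opening: 0.207
```

```bash
python3 q.py; python3 - <<'E'
from h import *
s=snap('scene','s6');t=snap('top','t6')
tip,d,g,st=axle();print('tip proj',proj(s,tip),'flange',proj(s,tip-82*d),proj(t,tip),proj(t,tip-82*d))
def crop(c,x,y,w,h,f): return np.clip(255*(cv2.resize(c['frame'][y:y+h,x:x+w,::-1],None,fx=f,fy=f,interpolation=2)/255.)**.6,0,255).astype('uint8')
cv2.imwrite('pics/g6.png',np.hstack([crop(s,150,130,100,110,4),crop(t,310,140,100,110,4)]))
E
```

```text
tip [ 550.4 -250.3  195.9] d [-0.0565 -0.9984 -0.0072] f [-0.2 -0.2 -4. ] m [ 0.23 -0.06 -0.02] t 12.1333
tip proj [160.50825321 207.90575906] flange [207.03628351 202.70187513] [396.34233911 176.34164669] [349.58904612 174.92606442]
```

View pics/g6.png

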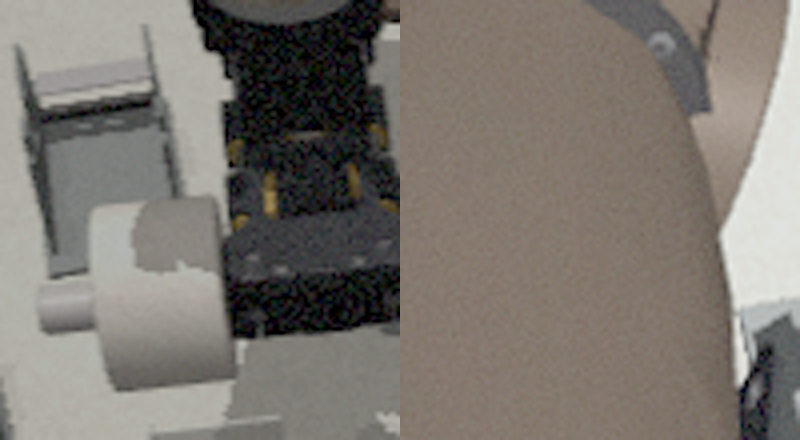

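Call:
{"fn": "arm_command", "kwargs": {"deltas": [[[1,-0.02,0.1,0,0],[1,-0.04,0.2,0,-0.02],[1,-0.06,0.3,0,-0.02],[1,-0.06,0.35,0,-0.02],[1,-0.06,0.35,0,-0.02],[1,-0.06,0.35,0,0],[1,-0.06,0.35,0,0],[1,-0.06,0.35,0,0],[1,-0.06,0.35,0,0],[1,-0.06,0.3,0,0],[1,-0.04,0.2,0,0],[1,-0.03,0.1,0,0]]]}}

```text
t: 13.23
eef_pos: [483.1, 221.2, 165.3]
tcp_rot: [-3.092, -0.006, 1.442]
ft_force: [0.0, -0.3, -3.9]
opening: 0.211
```

Call:
{"fn": "arm_command", "kwargs": {"deltas": [[[1,0,0.05,0,0],[1,0,0,0,0],[1,0,0,0,0]]]}}

```text
t: 13.48
eef_pos: [480.4, 229.5, 163.2]
tcp_rot: [-3.089, -0.004, 1.446]
ft_force: [-0.2, -0.4, -4.1]
opening: 0.207
```

```bash
cat > q2.py <<'E'
from h import *
tip,d,g,st=axle()
R=Rotation.from_euler('xyz',[3.139,-.006,1.450]).as_matrix();gs=np.array([491.2,231.4,45.1])-19*R[:,2]
print('g',g.round(1),'need',(gs-g).round(1),'dyaw',round(1.45-st['tcp_rot'][2],4),'rot',st['tcp_rot'].round(4),'dz/tip',d.round(4),'f',st['ft_force'].round(1),'m',st['moment'].round(2),'t',st['t'])
E
python3 q2.py
```

```text
g [481.3 229.3 182.1] need [   9.8    2.  -118. ] dyaw 0.0038 rot [-3.0887 -0.004   1.4462] dz/tip [-0.1243 -0.9922 -0.004 ] f [-0.2 -0.4 -4.1] m [ 0.22 -0.2   0.08] t 13.4833
```

Call:
{"fn": "arm_command", "kwargs": {"deltas": [[[1,0.1,0.02,-0.1,0.005],[1,0,0,0,0],[1,0,0,0,0]]]}}

```text
t: 13.73
eef_pos: [490.6, 229.4, 152.5]
tcp_rot: [-3.088, -0.003, 1.448]
ft_force: [-0.5, -0.1, -3.6]
opening: 0.21
```

```bash
python3 q2.py; python3 - <<'E'
from h import *
s=snap('scene','s7');t=snap('top','t7')
tip,d,g,st=axle();print('tip proj',proj(s,tip),proj(t,tip))
def crop(c,x,y,w,h,f): return np.clip(255*(cv2.resize(c['frame'][y:y+h,x:x+w,::-1],None,fx=f,fy=f,interpolation=2)/255.)**.6,0,255).astype('uint8')
cv2.imwrite('pics/g7.png',np.hstack([crop(s,310,110,100,140,4),crop(t,120,170,100,140,4)]))
E
```

```text
g [491.6 229.3 171.5] need [  -0.5    2.  -107.4] dyaw 0.0019 rot [-3.0876 -0.0031  1.4481] dz/tip [-0.1223 -0.9925 -0.0031] f [-0.5 -0.1 -3.6] m [ 0.22 -0.24 -0.02] t 13.7333
tip proj [339.63065346 164.04948295] [195.92248258 225.34627716]
```

View pics/g7.png

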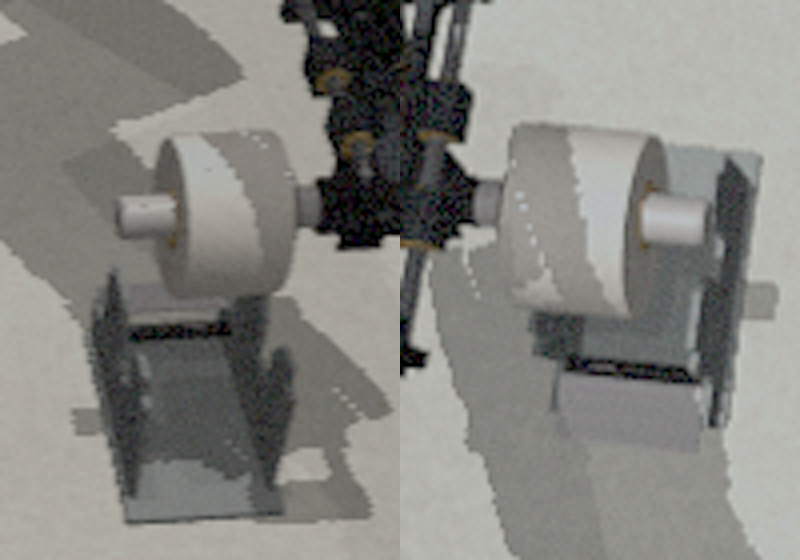

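Call:
{"fn": "arm_command", "kwargs": {"deltas": [[[1,-0.005,0.02,-0.15,0],[1,0,0,-0.2,0],[1,0,0,-0.15,0],[1,0,0,-0.1,0],[1,0,0,0,0],[1,0,0,0,0]]]}}

```text
t: 14.33
eef_pos: [490.6, 229.5, 93.7]
tcp_rot: [-3.092, -0.005, 1.444]
ft_force: [0.3, -0.5, -3.2]
opening: 0.207
```

```bash
python3 q2.py
```

```text
g [491.5 229.3 112.6] need [ -0.3   2.  -48.5] dyaw 0.0056 rot [-3.0919 -0.0049  1.4444] dz/tip [-0.1261 -0.992  -0.0049] f [ 0.3 -0.5 -3.2] m [ 0.24 -0.22 -0.07] t 14.3333
```

Call:
{"fn": "arm_command", "kwargs": {"deltas": [[[1,0,0.03,-0.05,0.008],[1,0,0,-0.05,0],[1,0,0,-0.05,0],[1,0,0,0,0]]]}}

```text
t: 14.67
eef_pos: [491.6, 233.0, 79.7]
tcp_rot: [-3.095, -0.007, 1.451]
ft_force: [-0.8, -0.4, -4.4]
opening: 0.209
```

```bash
python3 q2.py; python3 - <<'E'
from h import *
s=snap('scene','s8');t=snap('top','t8')
def crop(c,x,y,w,h,f): return np.clip(255*(cv2.resize(c['frame'][y:y+h,x:x+w,::-1],None,fx=f,fy=f,interpolation=2)/255.)**.6,0,255).astype('uint8')
cv2.imwrite('pics/g8.png',np.hstack([crop(s,320,150,80,95,5),crop(t,135,185,80,95,5)]))
E
```

```text
g [492.5 232.8  98.7] need [ -1.3  -1.5 -34.6] dyaw -0.0011 rot [-3.0953 -0.0065  1.4511] dz/tip [-0.1194 -0.9928 -0.0065] f [-0.8 -0.4 -4.4] m [ 0.24 -0.21 -0.01] t 14.6667
```

View pics/g8.png

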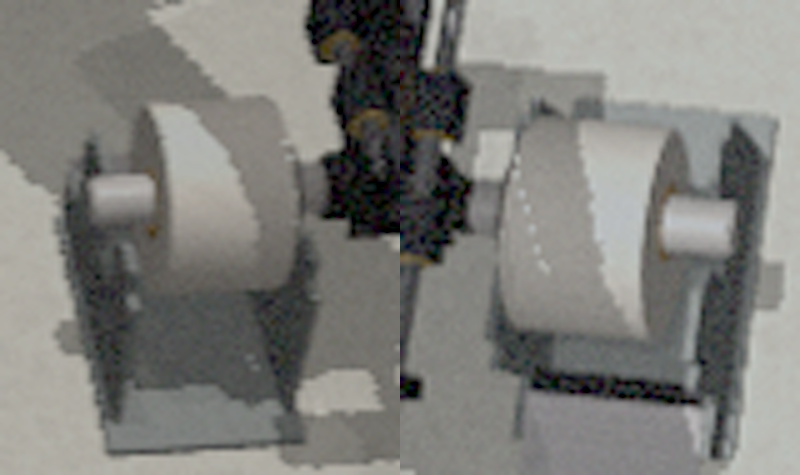

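Call:
{"fn": "arm_command", "kwargs": {"deltas": [[[1,-0.013,-0.015,-0.03,0],[1,0,0,-0.03,0],[1,0,0,0,0]]]}}

```text
t: 15.02
eef_pos: [490.7, 231.5, 74.4]
tcp_rot: [-3.097, -0.007, 1.451]
ft_force: [-0.1, 0.9, -3.3]
opening: 0.208
```

```bash
python3 q2.py
```

```text
g [491.5 231.3  93.4] need [ -0.4   0.  -29.3] dyaw -0.0012 rot [-3.0968 -0.0071  1.4512] dz/tip [-0.1194 -0.9928 -0.0071] f [-0.1  0.9 -3.3] m [ 0.22 -0.18 -0.01] t 15.0167
```

Call:
{"fn": "arm_command", "kwargs": {"deltas": [[[1,0,0,-0.03,0],[1,0,0,-0.03,0],[1,0,0,0,0]]]}}

```text
t: 15.27
eef_pos: [490.7, 231.4, 67.8]
tcp_rot: [-3.097, -0.007, 1.451]
ft_force: [-1.1, 0.3, -3.9]
opening: 0.211
```

```bash
python3 q2.py
```

```text
g [491.5 231.2  86.8] need [ -0.4   0.1 -22.7] dyaw -0.001 rot [-3.0969 -0.0072  1.451 ] dz/tip [-0.1195 -0.9928 -0.0072] f [-1.1  0.3 -3.9] m [ 0.18 -0.16  0.02] t 15.2667
```

In the straight part of the slots with no side force; continue down.

Call:
{"fn": "arm_command", "kwargs": {"deltas": [[[1,-0.002,0,-0.03,0],[1,0,0,-0.03,0],[1,0,0,-0.03,0],[1,0,0,-0.03,0],[1,0,0,-0.03,0],[1,0,0,0,0]]]}}

```text
t: 15.77
eef_pos: [490.4, 231.4, 51.0]
tcp_rot: [-3.097, -0.007, 1.451]
ft_force: [-1.3, -0.3, -4.1]
opening: 0.206
```

```bash
python3 q2.py
```

```text
g [491.3 231.2  69.9] need [-0.1  0.1 -5.8] dyaw -0.001 rot [-3.0966 -0.007   1.451 ] dz/tip [-0.1195 -0.9928 -0.007 ] f [-1.3 -0.3 -4.1] m [ 0.16 -0.22  0.01] t 15.7667
```

Call:
{"fn": "arm_command", "kwargs": {"deltas": [[[1,0,0,-0.02,0],[1,0,0,-0.015,0],[1,0,0,0,0]]]}}

```text
t: 16.02
eef_pos: [490.5, 231.4, 47.0]
tcp_rot: [-3.097, -0.007, 1.451]
ft_force: [-0.1, -0.4, -4.3]
opening: 0.208
```

```bash
python3 q2.py
```

```text
g [491.3 231.2  65.9] need [-0.2  0.1 -1.8] dyaw -0.001 rot [-3.0965 -0.007   1.451 ] dz/tip [-0.1195 -0.9928 -0.007 ] f [-0.1 -0.4 -4.3] m [ 0.12 -0.16 -0.01] t 16.0167
```

Call:
{"fn": "arm_command", "kwargs": {"deltas": [[[1,0,0,-0.01,0],[1,0,0,0,0]]]}}

```text
t: 16.18
eef_pos: [490.6, 231.5, 46.1]
tcp_rot: [-3.097, -0.007, 1.451]
ft_force: [-0.9, -1.3, 0.1]
opening: 0.209
```

```bash
python3 q2.py
```

```text
g [491.5 231.2  65.1] need [-0.3  0.  -1. ] dyaw -0.0011 rot [-3.0969 -0.0071  1.4511] dz/tip [-0.1194 -0.9928 -0.0071] f [-0.9 -1.3  0.1] m [-0.08 -0.05 -0.06] t 16.1833
```

Call:
{"fn": "arm_command", "kwargs": {"deltas": [[[1,0,0,-0.007,0],[1,0,0,0,0]]]}}

```text
t: 16.35
eef_pos: [490.7, 231.5, 45.9]
tcp_rot: [-3.097, -0.007, 1.451]
ft_force: [-1.7, -1.2, 0.7]
opening: 0.209
```

```bash
python3 q2.py
```

```text
g [491.5 231.3  64.9] need [-0.4  0.  -0.8] dyaw -0.0012 rot [-3.0973 -0.0071  1.4512] dz/tip [-0.1193 -0.9928 -0.0071] f [-1.7 -1.2  0.7] m [-0.24  0.06 -0.09] t 16.35
```

Call:
{"fn": "arm_command", "kwargs": {"deltas": [[[0.7,0,0,0,0],[0.6,0,0,0,0],[0.5,0,0,0,0],[0.4,0,0,0,0],[0.3,0,0,0,0],[0.3,0,0,0,0],[0.3,0,0,0,0],[0.3,0,0,0,0]]]}}

```text
t: 17.02
eef_pos: [491.6, 231.7, 46.7]
tcp_rot: [-3.1, -0.008, 1.451]
ft_force: [0.7, 0.8, 0.7]
opening: 0.682
```

```bash
python3 q2.py; python3 - <<'E'
from h import *
s=snap('scene','s9');t=snap('top','t9')
def crop(c,x,y,w,h,f): return np.clip(255*(cv2.resize(c['frame'][y:y+h,x:x+w,::-1],None,fx=f,fy=f,interpolation=2)/255.)**.6,0,255).astype('uint8')
cv2.imwrite('pics/g9.png',np.hstack([crop(s,320,150,80,95,5),crop(t,120,185,80,95,5)]))
E
```

```text
g [492.3 231.4  65.7] need [-1.2 -0.1 -1.6] dyaw -0.0014 rot [-3.0996 -0.0081  1.4514] dz/tip [-0.1191 -0.9929 -0.0081] f [0.7 0.8 0.7] m [-0.   -0.13 -0.  ] t 17.0167
```

View pics/g9.png

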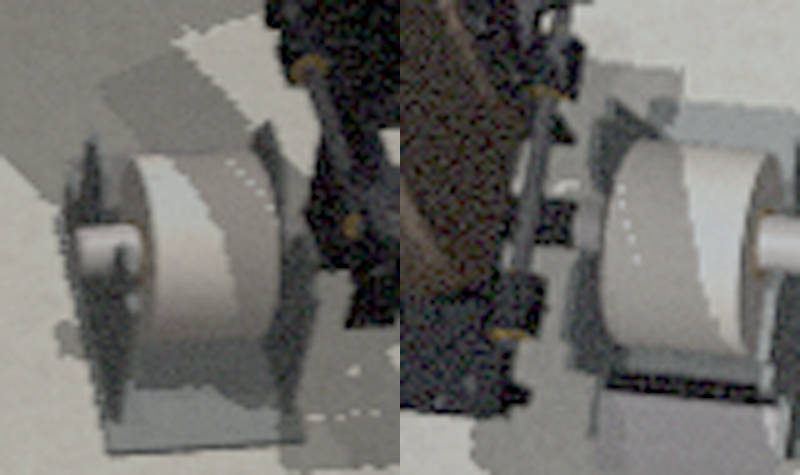

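Call:
{"fn": "arm_command", "kwargs": {"deltas": [[[0.2,0,0,0.05,0],[0.1,0,0,0.15,0],[0,0,0,0.3,0],[0,0,0,0.4,0],[0,0,0,0.4,0],[0,0,0,0.4,0],[0,0.1,0.3,0.2,0],[0,0.1,0.3,0,0],[0,0,0.3,0,0],[0,0,0.2,0,0],[0,0,0,0,0],[0,0,0,0,0]]]}}

```text
t: 18.12
eef_pos: [508.8, 344.6, 252.5]
tcp_rot: [-3.101, -0.01, 1.449]
ft_force: [-1.1, -0.0, 0.3]
opening: 0.998
```

```bash
python3 - <<'E'
from h import *
s=snap('scene','s10');t=snap('top','t10');st=env.state();print(st['t'],st['eef_pos'],st['ft_force'])
def crop(c,x,y,w,h,f): return np.clip(255*(cv2.resize(c['frame'][y:y+h,x:x+w,::-1],None,fx=f,fy=f,interpolation=2)/255.)**.6,0,255).astype('uint8')
cv2.imwrite('pics/g10.png',np.hstack([crop(s,320,150,80,95,5),crop(t,120,185,80,95,5)]))
cv2.imwrite('pics/g10b.png',np.hstack([crop(s,0,0,560,420,.71),crop(t,0,0,560,420,.71)]))
E
```

```text
18.2167 [508.82530447 343.71098008 252.26526943] [ 0.53376042 -0.33260484 -0.32101423]
```

View pics/g10.png

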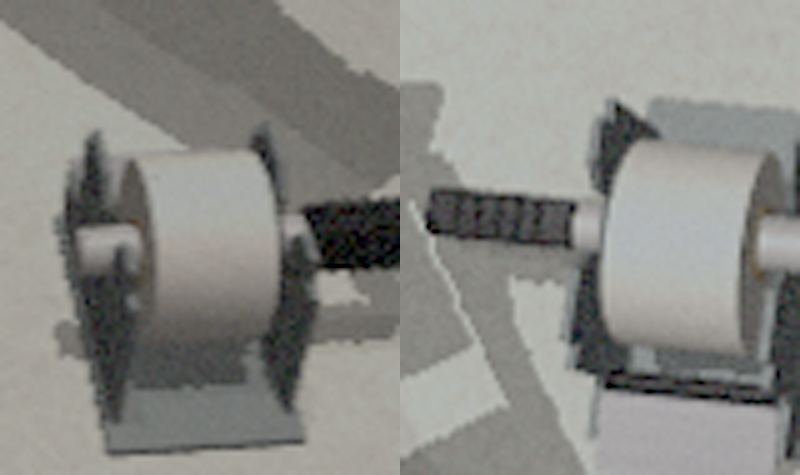

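View pics/g10b.png

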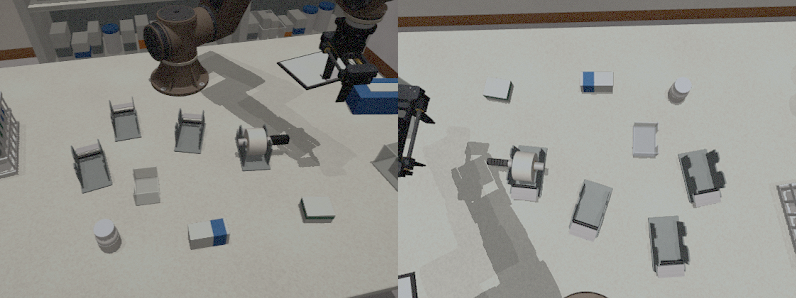

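```bash
python3 - <<'E'
from h import *
s=load('s10');t=load('t10')
gs=s['frame'].astype(int).sum(2)//3;gt=t['frame'].astype(int).sum(2)//3
for u in(130,136,148): print(u,217,gt[217:240,u].tolist())
for u in(196,200,204): print(u,220,gt[220:245,u].tolist())
print('toprow227',gt[227,120:130].tolist(),'row233',gt[233,190:212].tolist())
for u in(340,344,386,392,398,404): print(u,184,gs[184:212,u].tolist())
print('scene row 196',gs[196,400:412].tolist(),'row199',gs[199,328:352].tolist())
def crop(c,x,y,w,h,f): return np.clip(255*(cv2.resize(c['frame'][y:y+h,x:x+w,::-1],None,fx=f,fy=f,interpolation=2)/255.)**.6,0,255).astype('uint8')
cv2.imwrite('pics/g11.png',np.hstack([crop(s,330,165,50,60,8),crop(t,160,200,50,60,8)]))
# prediction for home roll: 
O=np.array([486.0,189.6,65]);d=np.array([-.1217,-.9926,0])
for n,c in(('s',s),('t',t)):
    print(n,[ (k,proj(c,O+k*d).round(1).tolist()) for k in(-79,-19,0,54,82)], 'rim top', [(k,proj(c,O+k*d+[0,0,37]).round(1).tolist()) for k in(0,54)])
E
```

```text
130 217 [120, 98, 95, 87, 93, 65, 21, 35, 30, 33, 28, 27, 26, 28, 13, 56, 84, 85, 89, 85, 89, 83, 85]
136 217 [143, 143, 141, 140, 141, 130, 78, 15, 28, 30, 15, 31, 32, 21, 29, 10, 69, 83, 88, 89, 95, 89, 90]
148 217 [138, 138, 138, 137, 140, 142, 129, 71, 22, 30, 20, 31, 36, 37, 27, 35, 8, 46, 67, 80, 88, 89, 87]
196 220 [69, 60, 57, 51, 52, 53, 49, 48, 83, 105, 113, 122, 138, 146, 140, 128, 118, 106, 80, 63, 57, 35, 22, 26, 22]
200 220 [27, 30, 19, 25, 22, 30, 23, 19, 42, 88, 112, 117, 134, 144, 143, 132, 123, 109, 92, 60, 28, 27, 24, 28, 28]
204 220 [31, 27, 1, 28, 29, 32, 27, 23, 23, 76, 103, 114, 118, 112, 110, 106, 106, 98, 80, 49, 37, 38, 46, 53, 54]
toprow227 [88, 97, 119, 124, 81, 23, 21, 36, 35, 31] row233 [49, 90, 152, 148, 148, 146, 146, 146, 145, 148, 144, 143, 142, 143, 112, 57, 40, 96, 143, 137, 139, 138]
340 184 [43, 33, 31, 37, 29, 34, 27, 35, 14, 17, 20, 75, 106, 117, 126, 109, 98, 83, 68, 48, 36, 13, 13, 16, 16, 18, 15, 18]
344 184 [73, 62, 49, 47, 42, 44, 43, 38, 38, 38, 42, 100, 111, 122, 94, 55, 34, 34, 28, 23, 19, 23, 20, 21, 18, 20, 15, 18]
386 184 [73, 71, 73
[... 238 characters left out ...]
111, 76, 25, 14, 14, 12, 7, 5, 9, 8, 6, 0, 0, 8, 0, 25, 70, 68, 72, 69, 72, 71, 71, 71]
404 184 [57, 57, 57, 62, 62, 34, 14, 7, 0, 0, 12, 7, 3, 0, 4, 15, 4, 1, 2, 65, 71, 67, 72, 67, 100, 72, 67, 68]
scene row 196 [0, 5, 4, 0, 3, 8, 1, 33, 59, 64, 61, 59] row199 [123, 123, 126, 102, 64, 51, 31, 50, 83, 107, 112, 111, 109, 104, 91, 60, 55, 73, 90, 94, 65, 39, 50, 90]
s [(-79, [407.0, 196.0]), (-19, [380.5, 197.6]), (0, [372.1, 198.1]), (54, [348.2, 199.6]), (82, [335.7, 200.3])] rim top [(0, [374.8, 186.1]), (54, [350.2, 187.5])]
t [(-79, [126.2, 226.0]), (-19, [155.5, 228.8]), (0, [164.7, 229.7]), (54, [191.2, 232.2]), (82, [204.9, 233.5])] rim top [(0, [159.7, 227.0]), (54, [187.3, 229.6])]
```

View pics/g11.png

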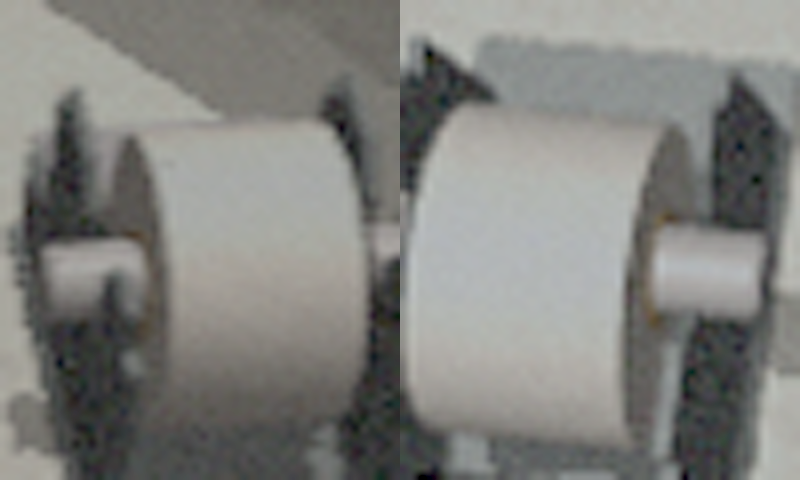

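```bash
python3 -c "
from cell import env
print(env.job_done(), env.state()['t'])"
```

```text
the job is handed in; nothing more can be done
the job is handed in; nothing more can be done
```

The roll of labels is on the axle, the axle is back in the left-most dispenser's two slots, and the gripper is open and clear of it. I handed the job in at about 18 s of the 69 s allowed; the hand-in gives no verdict.

- **Axle out:** I gripped the black handle about 42 mm behind the flange face, a little nearer the flange than its middle. I lifted the axle straight up out of the slots.
- **Roll on:** The camera views suggested the hole was off-centre towards +x and a little low. The axle went in there on the first feel with almost no force. I pushed until the roll met the bin's back at 18.9 N. With the roll hanging on the axle I pressed it home once more, to 17.9 N. Both are under the 30 N that spoils the tube.
- **Axle back:** I lowered it to the pose it started in, with no side force over about 1 N, until the slots took the weight. I then opened the gripper and withdrew.

**Last checks:**
- In the top picture the rod comes out of the roll's far face at column 191, against 191.2 expected for a roll fully home.
- The tip and handle ends are within about 1 pixel of where they were at the start, and the axle is level within what the views show.
- In the last views the jar and cartons look unmoved; I judged this by eye and did not measure it.

**What disagreed:**
- The tool drifted to a tilt of 2–3° about the axle's own axis. This did not change the axle's direction.
- While the jaws were closing, the hand rose about 5 mm; I corrected it before the grip was made.

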